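Lock the indexing drill fixture at its next station

ROBOT

A 6-joint arm with a two-finger parallel gripper is mounted at the origin on the work surface; the furniture and walls round the work are solid. World frame = base frame: x ahead of the robot, y to its left, z up, the work surface at z = 0. Lengths are in m, angles in rad, forces in N, time in s.
With the tool pointing down it reaches from about 0.35 to 0.775 m from the base axis. Payload 5.5 kg.
Tool frame: the origin (TCP) lies at the very end of the fingers, on their centre line; the grasp point (between the pads) lies 19 mm behind it; z points along the fingers, y is the direction in which the jaws open and shut (so a half turn about z gives the same grasp; the last joint's range is limited). The gripper opens to 85 mm and grips with 20 to 120 N. Pads are 22 mm wide; open, the fingers measure 114 mm over their backs; the gripper's body (76 mm by 85 mm) begins 54 mm behind the grasp point. The pads swing forward as they close: fully open they stand 13 mm farther back than shut.
Start: joints at [-1.449, 0.313, 0.046, 1.304, 0, 1.431], TCP at [0.149, -0.555, 0.231] pointing down, gripper open.
Joint ranges: [-2.76, 2.76], [-0.86, 1.69], [-1.03, 1.26], [-2.2, 2.34], [-1.47, 1.5], [-3.14, 3.14]. Speed limits (rad/s): [2.57, 2.57, 3.14, 3.14, 3.14, 3.14].

INTERFACE

Orientations are given as a unit quaternion [w, x, y, z].
In Python, from workcell import get_state, read_camera, hand_in, find_in, silhouettes gives the robot as it stands. The module is installed in compiled form; this text tells all that it offers.
- The arm moves only by the tool send_rows, never from a script. Its argument "deltas" is a list that holds one entry, the list of rows, each a list of 6 numbers: the shift along the world's x, y, z in cm, then the turn, a rotation vector about the world's x, y, z in degrees. In form: [[[dx, dy, dz, wx, wy, wz], ...]]. A call has 1 to 12 rows; each row is the pose to reach, as a shift and turn from the pose commanded when the call began; what a row does not reach only later rows make up. A row lasts 1/10 s, in which the tool goes at most 50 mm and 8.59 degrees, less where a joint would pass 70% of its speed; a pose out of reach is approached as far as the arm can. A call with a gripper value outside its range is refused whole. "jaw" is the opening, from -1 (shut) to 1 (fully open), so that 0 is half open, set as the call begins (left out, the last holds). The fingers move at their own pace and stop on an object; "force" is the grip in N (left out, the last holds). Time passes only in rows, so rows that repeat a pose let the fingers close. It gives the time, the measured TCP pose, the force and the opening at its end, in the units of the state.
- get_state(): the state, without advancing time (a new reading comes with each control period).
- read_camera(name): name is "scene" or "top" or "wrist"; returns a dict with "img" (400x640x3 uint8, red, green, blue), "z_map" (400x640 float32, m along the optical axis (not along the pixel's ray), 0 where there is no reading), "vfov" (degrees; the focal length in pixels is half the picture's height over the tangent of half this angle, whatever the lens; pixels are square), "cx", "cy" (the principal point, pixels), "R" (3x3) and "t" (3): a world point X has camera coordinates R X + t; the wrist camera has in their place "hand_eye" (4x4, takes a point from camera to tool coordinates, whose origin is the TCP and whose axes are the flange's). Camera axes: x right, y down, z forward; pixel columns grow to the right and rows downward; lengths in m; the calibration is good to about 2 mm. A picture is of the moment at which its call begins: read the wrist's pose just before it.
- hand_in(): hands the job in, once; it reports no verdict.
Trained networks look in a picture, given as the dict that the camera call returned (one of the last four; its "shot" number tells which), for a name from the list of things; names that differ only in an ending like _2 or _b are one class to them, and where a whole thing is asked for, a point or a joint stands for the part that bears it (a point fixed in the world has none). Each returns a list of dicts, best first, with "conf" (0 to 1); they miss things now and then, are a little off and sometimes report something else, mostly with a low value. They report only what shows in the picture. A call takes as long as a camera call.
- find_in(picture, thing): "box" ([centre column, centre row, width, height] in pixels, round what is visible of it).
- silhouettes(picture, thing): "mask" (400x640 bool, what is visible of it) and "box" ([centre column, centre row, width, height] in pixels, round what is visible of it).
The state is a dict: "clock": time; "joint_pos": joint angles; "qvel": joint speeds; "tau": joint torques, N m; "tcp_pos": TCP position; "orientation": TCP orientation; "wrist_force": force on the tool from outside, world axes, zero at the start; "ft_torque": the same for the moment, N m; "finger_gap": finger opening in m.
Only numpy, scipy, OpenCV 4.12 (cv2) and the standard library are available. Lean on these libraries where they do the work, as an engineer would, in place of code of your own. Each camera call takes 0.05 s, during which the arm holds its last target.

TASK

The sprung plunger of the indexing drill fixture is parked up and the round table stands between two stations. Pull the plunger's T-handle up out of its parking notch, give it a quarter turn and let it down so that its pin rides on the steel index ring; then swing the table by its black post counter-clockwise (seen from above), carrying the clamped angle clip to the drill guide, until the pin drops fully home in the next hole and locks the table. The hole has to be found by feel: do not haul the plunger against its upper stop, do not force the table against the pin, and leave the loose clip, deburring tool and punch alone.

Things in the scene. Friction and masses are not known exactly. Their poses are not given: they have to be found in the camera images.
- fixture: Grey cast base of an indexing drill fixture, fixed to the bench. Origin: underside, on the round table's upright axis. x points from that axis to the drill-guide pillar, y is a quarter turn counter-clockwise from it seen from above, z up. Foot 102 mm radius, 12 mm high. Pillar 24 mm thick, 108 mm out on x; from it an arm, top 108 mm high, to the guide bush 41 mm out on x (top 119 mm).
- sleeve: Upright slotted steel sleeve of the plunger, 34 mm diameter (collar 39), fixed on the fixture at x 0, y -80 mm; origin at bench height on the plunger's axis, axes as the fixture's. Its top is 79 mm above the bench. Its top has a cross of two slots 6.8 mm wide: a shallow parking notch along y and a deep slot along x. A pedestal 36 mm wide, 60 mm high, stands behind it out to fixture y -134 mm.
- plunger (a joint): Height of the sprung plunger, m. 0: pin fully home, 8 mm deep in a ring hole. About 0.0075: pin tip riding on the ring. 0.011: parked, its cross pin (5 mm thick) resting in the shallow notch; the notch walls are 3.5 mm high, so the T-handle turns freely above 0.0145. 0.0185: upper stop, where a collar on the pin meets the sleeve. The spring pushes down, 6 N at 0 rising to 12 N at the stop.
- thandle (a joint): Turn of the T-handle about the plunger's upright axis, rad, positive counter-clockwise seen from above. 0: parked, bar along the fixture's y. +1.571 or -1.571 (either way serves): bar along the fixture's x, cross pin over the deep slot, where the plunger can go all the way down. About 0.06 rad of play in the slots; stops at 1.8 either way.
- t_bar (a point): Centre of the black bar of the T-handle, on the plunger's axis. The bar is 14 mm thick, 52 mm long (along this point's own y), 20 mm high, edges rounded; z up. This point is 99 mm plus the plunger's height above the bench (110 mm when parked). The bar's underside is 10 mm above the sleeve's top when home, 21 mm when parked. Grip it across its thickness from above.
- table (a joint): Angle of the round table about the fixture's z, rad, positive counter-clockwise seen from above. Starts between -1.05 and -0.6. At 0 the clip is centred under the drill guide; the only hole on the way comes anywhere from -0.25 to 0.25, as the ring is clocked on the table to suit each job. Friction 0.1 N m, about 0.2 with the pin riding; play with the pin in 0.012 rad.
- post (a point): Middle of the plain black upright post on the table's crank arm, 75 mm above the bench: a 16 mm diameter cylinder from 56 to 94 mm above the bench, rounded end up to 101 mm. It is 80 mm from the table's axis, 2.618 rad (150 degrees) from the fixture's x plus the table's angle. The arm below has its top at 50 mm. Swing the table by it, gripped or pushed.
- hub (a point): Centre of the dark steel table's top, 52 mm above the bench, on its axis; turns with the table. Table radius 60 mm. Under it the steel index ring, radius 94 mm, flat top 38 mm above the bench, with four 10 mm through holes a quarter turn apart, 80 mm from the axis. On the table an aluminium angle clip under a strap with a thumbscrew, up to 80 mm above the bench.
- index_pin: Steel index pin at the foot of the plunger, 8 mm diameter with a round tip and a 13 mm collar; origin at its tip, z up. More than 25 N on it, sideways from the ring, from below, or at its collar against the upper stop, strains it.
- next_clip: Loose small aluminium angle clip, 52 x 31 x 25 mm, lying on the bench; origin at the centre of its underside. Leave it.
- the_deburrer: Loose blue deburring tool, 126 mm long, 15 mm thick, lying on the bench; origin under its middle. Leave it.
- the_punch: Loose steel centre punch, 108 mm long, 12 mm thick, lying on the bench; origin under its middle. Leave it.

How it is judged:
By the outcome, as a careful person would: the job done as asked, in the order asked, and still so for the second after the job is handed in, with the robot touching nothing.
It also fails if it takes over 61 s, if anything falls off the work surface, if the arm or the gripper's body presses on something with over 40 N, if the wrist force passes 120 N, or if a joint passes its speed limit or range.

## Working session

There is one attempt and no reset: what is moved stays moved. The work goes in short steps, Python scripts to look and compute and a tool call to move; the robot and the scene stay as the last step left them, time stands still between calls to the robot, and variables do not carry over. Pictures are saved under pics/ and viewed, and the job is handed in when it is done.

Besides the shell and the picture viewer there is one more tool, called after ">>>" as a command line: name --argument value ..., lists and objects as JSON in quotes. send_rows: Moves the arm, as the interface text tells. Its arguments: {"type":"object","properties":{"deltas":{"type":"array","items":{"type":"array","items":{"type":"array","items":{"type":"number"}}}},"jaw":{"type":"number"},"force":{"type":"number"}},"required":["deltas"]}

```bash
mkdir -p pics; cat > h.py <<'E'
import numpy as np, cv2
from workcell import *
def save(p,name): cv2.imwrite('pics/'+name+'.png', p['img'][:,:,::-1])
def foc(p): return 200/np.tan(np.radians(p['vfov'])/2)
def q2R(q):
    from scipy.spatial.transform import Rotation as Ro
    return Ro.from_quat([q[1],q[2],q[3],q[0]]).as_matrix()
def towld(p,u,v,z,st=None):
    f=foc(p); c=np.stack([(u-p['cx'])/f*z,(v-p['cy'])/f*z,z+0*u],-1)
    if 'R' in p: return (c-np.array(p['t']))@np.array(p['R'])
    H=np.array(p['hand_eye']); t=c@H[:3,:3].T+H[:3,3]
    return t@q2R(st['orientation']).T+np.array(st['tcp_pos'])
def cloud(p,mask=None,st=None):
    z=p['z_map']; m=z>0
    if mask is not None: m=m&mask
    v,u=np.nonzero(m); return towld(p,u.astype(float),v.astype(float),z[v,u].astype(float),st)
E
python3 - <<'E'
from h import *
s=get_state(); print(s)
for n in ['scene','top','wrist']:
    p=read_camera(n); save(p,n+'0'); print(n,p['vfov'],p['cx'],p['cy'])
    for t in ['fixture','sleeve','t_bar','post','hub','next_clip','the_deburrer','the_punch']:
        r=find_in(p,t); print(t,[(round(x['conf'],2),np.round(x['box'])) for x in r[:2]])
E
```

```text
{'clock': 0.0, 'joint_pos': array([-1.44855919e+00,  3.13976655e-01,  4.49716716e-02,  1.30361352e+00,
       -2.29583843e-05,  1.43119575e+00]), 'qvel': array([-1.26726243e-03, -1.18816016e-03, -6.94039692e-05, -1.66285590e-03,
        2.02348066e-04,  1.12809896e-03]), 'tau': array([ 7.28686646e-04, -4.80621886e+01,  2.98533422e+01,  1.90900709e-02,
       -8.50790934e-05,  1.02831987e-05]), 'tcp_pos': array([ 0.14876169, -0.55488342,  0.23041941]), 'orientation': array([-9.11152624e-04,  9.91441947e-01,  1.30545151e-01, -3.56905021e-06]), 'wrist_force': array([-0.45842094, -0.08669876, -0.21961902]), 'ft_torque': array([0.03752359, 0.00138228, 0.00427622]), 'finger_gap': 0.08546029091614614}
scene 44.0583312186806 318.9393612373256 199.93340189006778
fixture [(0.85, array([310., 209., 103.,  86.]))]
sleeve [(0.57, array([333., 179.,  19.,  35.])), (0.54, array([307., 210.,  90.,  50.]))]
t_bar [(0.61, array([329., 173.,  20.,  23.]))]
post [(0.89, array([309., 211.,  90.,  51.]))]
hub [(0.76, array([311., 212.,  86.,  54.]))]
next_clip [(0.86, array([330., 263.,  32.,  22.]))]
the_deburrer [(0.9, array([400., 226.,  54.,   7.])), (0.43, array([308., 211.,  88.,  50.]))]
the_punch [(0.62, array([240., 242.,  37.,  19.]))]
top 42.25644069551405 326.707139916579 204.6190724665311
fixture [(0.86, array([361., 174., 127., 136.]))]
sleeve [(0.57, array([400., 189.,  31.,  18.]))]
t_bar [(0.67, array([401., 180.,  35.,  15.]))]
post [(0.75, array([348., 184., 101., 101.]))]
hub [(0.78, array([350., 183., 102., 100.]))]
next_clip [(0.7, array([293., 254.,  19.,  29.])), (0.69, array([402., 270.,  28.,  57.]))]
the_deburrer [(0.6, array([402., 271.,  29.,  58.]))]
the_punch [(0.64, array([274., 150.,   6.,  51.])), (0.49, array([348., 184., 102., 107.]))]
wrist 69.61106791833095 316.931691340012 199.91974205493102
fixture []
sleeve []
t_bar []
post []
hub []
next_clip []
the_deburrer []
the_punch []
```

```bash
python3 - <<'E'
from h import *
for n,(a,b,c,d) in {'scene':(100,300,220,460),'top':(90,310,230,450)}.items():
    im=cv2.imread(f'pics/{n}0.png')[a:b,c:d]
    cv2.imwrite(f'pics/{n}0c.png',cv2.resize(im,None,fx=2.6,fy=2.6,interpolation=cv2.INTER_CUBIC))
E
```

```text
(no output)
```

View pics/scene0.png

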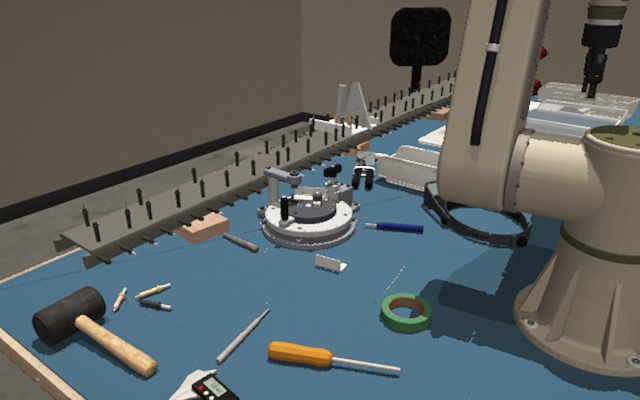

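```bash
ls pics
```

```text
scene0.png
scene0c.png
top0.png
top0c.png
wrist0.png
```

View pics/top0.png

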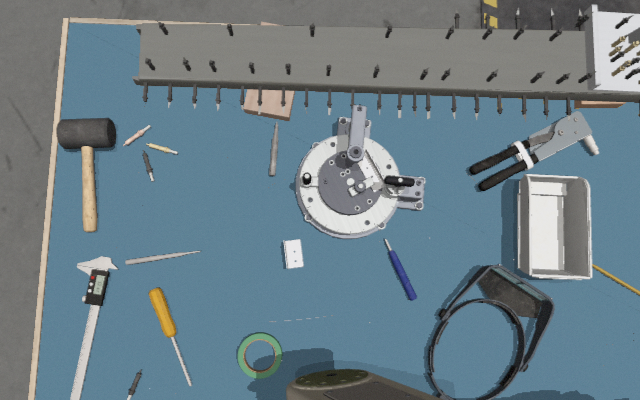

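View pics/top0c.png

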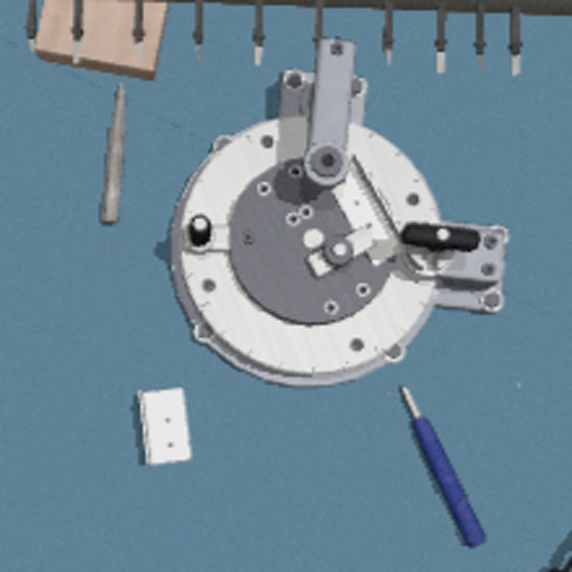

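View pics/scene0c.png

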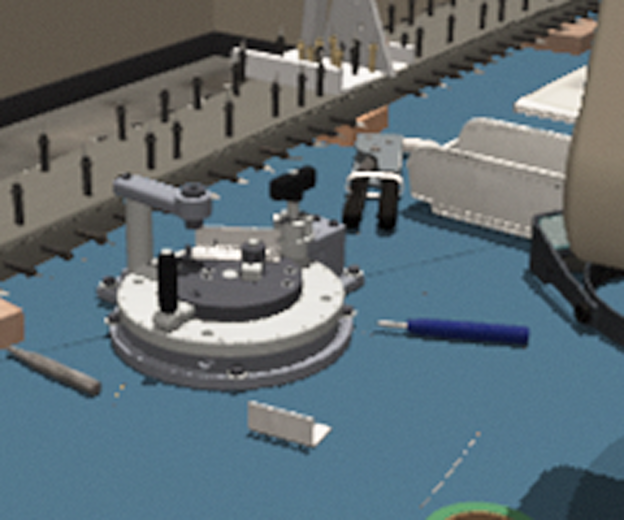

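```bash
python3 - <<'E'
from h import *
p=read_camera('top')
C=-np.array(p['R']).T@np.array(p['t']); print('cam',C)
for t in ['t_bar','sleeve','post','hub','fixture']:
    for r in silhouettes(p,t)[:1]:
        c=cloud(p,r['mask']); print(t,round(r['conf'],2),r['mask'].sum(),np.median(c,0).round(4),np.percentile(c,[5,95],axis=0).round(3).tolist())
c=cloud(p)
# ring: z ~0.038 ; table z ~.052
near=c[(abs(c[:,0]-.0)<2)&(c[:,2]>.034)&(c[:,2]<.042)]
print(len(near),near.min(0),near.max(0),np.median(near,0))
def show(px): 
    v,u=px[1],px[0]; z=p['z_map'][v,u]; return towld(p,float(u),float(v),float(z)).round(4)
for q in [(306,179),(357,110),(354,152),(388,181),(412,181),(400,181),(330,210),(350,183)]: print(q,show(q))
E
```

```text
cam [0.39108723 0.07033277 0.9860061 ]
t_bar 0.73 288 [ 0.5476 -0.0854  0.1188] [[0.542, -0.108, 0.097], [0.556, -0.063, 0.122]]
sleeve 0.95 461 [ 0.5451 -0.0841  0.1145] [[0.534, -0.106, 0.063], [0.555, -0.065, 0.122]]
post 0.71 7250 [0.5468 0.0007 0.0413] [[0.478, -0.076, 0.036], [0.627, 0.07, 0.064]]
hub 0.8 7119 [0.5468 0.0012 0.0415] [[0.478, -0.074, 0.036], [0.627, 0.07, 0.064]]
fixture 0.92 10341 [ 0.5481 -0.0095  0.0419] [[0.474, -0.113, 0.012], [0.656, 0.073, 0.111]]
5253 [ 0.24165178 -0.568638    0.03400321] [0.89726686 0.52703731 0.04199963] [ 0.54012488 -0.01688126  0.03842501]
(306, 179) [0.5494 0.0732 0.101 ]
(357, 110) [ 0.6735 -0.013   0.109 ]
(354, 152) [ 0.5955 -0.0078  0.1195]
(388, 181) [ 0.5469 -0.0669  0.1188]
(412, 181) [ 0.5477 -0.1079  0.1207]
(400, 181) [ 0.5466 -0.0867  0.1237]
(330, 210) [0.5038 0.0276 0.039 ]
(350, 183) [ 0.5529 -0.0073  0.0535]
```

```bash
python3 - <<'E'
from h import *
from scipy.optimize import least_squares
p=read_camera('top')
c=cloud(p)
r=c[(c[:,2]>.034)&(c[:,2]<.042)&(np.hypot(c[:,0]-.535,c[:,1])<.12)]
ctr=np.array([.535,0])
for it in range(4):
    d=r[:,:2]-ctr; a=np.arctan2(d[:,1],d[:,0]); R=np.hypot(*d.T)
    pts=[]
    for k in range(90):
        m=(np.floor((a+np.pi)/(2*np.pi)*90)==k)&(R<.1)
        if m.sum()>5:
            i=np.argmax(np.where(m,R,0)); 
            if R[i]>.085: pts.append(r[i,:2])
    pts=np.array(pts)
    s=least_squares(lambda x:np.hypot(*(pts-x[:2]).T)-x[2],[*ctr,.094],loss='soft_l1',f_scale=.001); ctr=s.x[:2]
print('ring',s.x,len(pts))
# table disc
t=c[(c[:,2]>.049)&(c[:,2]<.056)&(np.hypot(c[:,0]-ctr[0],c[:,1]-ctr[1])<.075)]
# holes : project crop pixels
f=foc(p);C=-np.array(p['R']).T@np.array(p['t'])
def atz(u,v,z):
    d=np.array(p['R']).T@np.array([(u-p['cx'])/f,(v-p['cy'])/f,1]); return (C+d*(z-C[2])/d[2])
H=[]
for cu,cv in [(267,141),(413,199),(357,345),(208,285)]:
    P=atz(230+(cu+.5)/2.6-.5,90+(cv+.5)/2.6-.5,.038)[:2]; H.append(P); print('hole',P.round(4),np.hypot(*(P-ctr)).round(4),np.degrees(np.arctan2(*(P-ctr)[::-1])).round(2))
H=np.array(H); print('centre from holes',H.mean(0), H[0]-H[2],H[1]-H[3])
b=silhouettes(p,'t_bar')[0]['mask']; m=cloud(p,b); m=m[m[:,2]>.114]
print('bar top', len(m),m[:,:2].mean(0),(m[:,:2].min(0)+m[:,:2].max(0))/2,m[:,2].max()); rect=cv2.minAreaRect((m[:,:2]*1000).astype(np.float32)); print(rect)
bt=np.array(rect[0])/1000; print('bar rel',bt-ctr,np.hypot(*(bt-ctr)),np.degrees(np.arctan2(*(bt-ctr)[::-1])))
g=c[(c[:,2]>.115)&(np.hypot(c[:,0]-.59,c[:,1]+.007)<.02)]; gm=(g[:,:2].min(0)+g[:,:2].max(0))/2; print('bush',len(g),gm,np.hypot(*(gm-ctr)),np.degrees(np.arctan2(*(gm-ctr)[::-1])))
q=c[(c[:,2]>.095)&(np.hypot(c[:,0]-.549,c[:,1]-.073)<.015)]; print('post',q[:,:2].mean(0),q[:,2].max()); 
pp=atz(230+(201+.5)/2.6-.5,90+(222.5)/2.6-.5,.101)
gm=q[:,:2].mean(0)-ctr; print(np.hypot(*gm),np.degrees(np.arctan2(*gm[::-1])))
E
```

```text
ring [ 0.55570242 -0.00700476  0.09353592] 78
hole [0.629  0.0257] 0.0802 24.07
hole [ 0.5895 -0.0806] 0.0809 -65.32
hole [ 0.4827 -0.0413] 0.0806 -154.85
hole [0.5228 0.0656] 0.0797 114.36
centre from holes [ 0.55601272 -0.00762958] [0.14620342 0.06696951] [ 0.06665891 -0.14612703]
bar top 225 [ 0.54857293 -0.08625397] [ 0.54880143 -0.08676546] 0.12387201163701762
((549.1469116210938, -86.68463134765625), (50.708377838134766, 13.980490684509277), 84.90772247314453)
bar rel [-0.00655551 -0.07967987] 0.0799490880193508 -94.70330874852701
bush 131 [ 0.5947323 -0.0107181] 0.03920612527813918 -5.434812873138848
post [0.55450366 0.07277529] 0.10498050960317257
0.07978905300489501 90.86085112595815
```

>>> send_rows --deltas '[[[2,2.4,0.5,0,0,4],[5,6,1,0,0,10],[9,10.5,1,0,0,16],[13,15,1,0,0,23],[17,20,1,0,0,30],[21,24.5,1,0,0,37],[25,29,1,0,0,44],[29,34,1,0,0,51],[33,38.5,1,0,0,58],[36.5,42.5,1,0,0,64],[39,45.5,1,0,0,68],[40,46.8,1,0,0,70]]]' --jaw 1

```text
clock: 2.95
tcp_pos: [0.5259, -0.1145, 0.2416]
orientation: [0.0, 0.736, 0.676, 0.0]
wrist_force: [2.3, -0.5, 0.6]
finger_gap: 0.0852
```

>>> send_rows --deltas '[[[0,0,0,0,0,0],[0,0,0,0,0,0]]]' --jaw 0.2

```text
clock: 3.15
tcp_pos: [0.5251, -0.115, 0.241]
orientation: [-0.0, 0.736, 0.677, -0.0]
wrist_force: [-0.4, 0.1, 0.6]
finger_gap: 0.0591
```

```bash
python3 - <<'E'
from h import *
s=get_state(); p=read_camera('wrist'); save(p,'w1'); print(s['clock'],s['tcp_pos'],s['orientation'],s['joint_pos'],s['wrist_force'],s['finger_gap'])
print(np.round(p['hand_eye'],3))
R=q2R(s['orientation']); print('tool y deg',np.degrees(np.arctan2(R[1,1],R[0,1])))
for t in ['t_bar','post']:
    for r in silhouettes(p,t)[:1]:
        m=cloud(p,r['mask'],s); print(t,r['conf'],r['box'],np.median(m,0),m.max(0),m.min(0))
        if t=='t_bar':
            m=m[m[:,2]>.112]; rect=cv2.minAreaRect((m[:,:2]*1000).astype(np.float32)); print(rect)
E
```

```text
3.15 [ 0.525059   -0.11504409  0.24102932] [-1.37607411e-04  7.36297762e-01  6.76657598e-01 -2.85465197e-04] [-3.64867349e-01  2.37984469e-01 -3.13220758e-02  1.30199091e+00
 -3.88043227e-04  1.29029803e+00] [-0.37682779  0.05154356  0.58769458] 0.05908604793477918
[[-0.001 -0.948 -0.317  0.08 ]
 [ 1.    -0.    -0.001  0.   ]
 [ 0.001 -0.317  0.948 -0.143]
 [ 0.     0.     0.     1.   ]]
tool y deg -4.833988917450382
t_bar 0.88 [342.0, 158.2, 19.3, 49.3] [ 0.55042928 -0.08560535  0.11860449] [ 0.56240434 -0.06173744  0.12142594] [ 0.54229842 -0.11110104  0.05945967]
((551.064453125, -86.44318389892578), (49.42284393310547, 14.075953483581543), 84.77833557128906)
post 0.78 [336.0, 78.6, 172.6, 157.2] [ 0.54955504 -0.00254649  0.05029902] [0.65847637 0.08002598 0.08133007] [ 0.46284208 -0.10178529 -0.00225813]
```

View pics/w1.png

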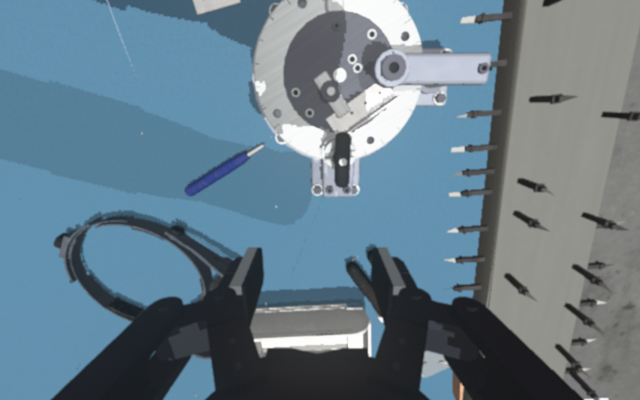

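>>> send_rows --deltas '[[[0.8,1.0,-1,0,0,0],[1.7,2.0,-3,0,0,0],[2.5,2.83,-6,0,0,0],[2.5,2.83,-9,0,0,0],[2.5,2.83,-10,0,0,0],[2.5,2.83,-10,0,0,0]]]'

```text
clock: 3.9
tcp_pos: [0.5481, -0.0879, 0.1395]
orientation: [-0.002, 0.738, 0.675, -0.001]
wrist_force: [-0.4, 0.6, 0.6]
finger_gap: 0.0511
```

```bash
python3 - <<'E'
from h import *
s=get_state(); p=read_camera('wrist'); save(p,'w2'); print(s['clock'],s['tcp_pos'],s['joint_pos'],s['wrist_force'])
r=silhouettes(p,'t_bar')[0]; m=cloud(p,r['mask'],s); m=m[m[:,2]>.112]; print(r['conf'],m[:,2].max(),cv2.minAreaRect((m[:,:2]*1000).astype(np.float32)))
E
```

```text
3.9 [ 0.5480845  -0.08792506  0.13948143] [-3.03739877e-01  3.21845281e-01 -1.71344274e-01  1.08155435e+00
  8.95249691e-05  1.35555996e+00] [-0.36989206  0.62436411  0.58370112]
0.59 0.12192960044484505 ((551.3087158203125, -87.21893310546875), (51.20172119140625, 13.86328411102295), 84.53671264648438)
```

View pics/w2.png

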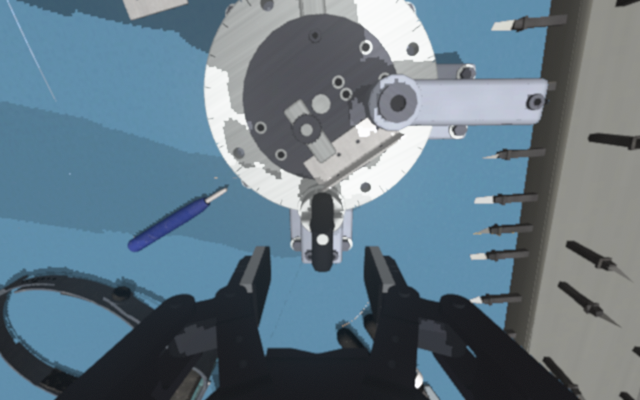

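>>> send_rows --deltas '[[[0.05,0,-1,0,0,0],[0.05,0,-2.2,0,0,0],[0.05,0,-3.4,0,0,0],[0.05,0,-4.3,0,0,0],[0.05,0,-4.3,0,0,0],[0.05,0,-4.3,0,0,0]]]'

```text
clock: 4.6
tcp_pos: [0.5499, -0.0879, 0.0979]
orientation: [-0.0, 0.737, 0.676, -0.0]
wrist_force: [-0.2, 0.2, 0.1]
finger_gap: 0.0512
```

>>> send_rows --deltas '[[[0,0.1,0,0,0,0],[0,0.1,0,0,0,0],[0,0.1,0,0,0,0],[0,0.1,0,0,0,0],[0,0.1,0,0,0,0],[0,0.1,0,0,0,0],[0,0.1,0,0,0,0],[0,0.1,0,0,0,0]]]' --jaw -1 --force 45

```text
clock: 5.4
tcp_pos: [0.5512, -0.0871, 0.099]
orientation: [0.001, 0.737, 0.676, 0.001]
wrist_force: [3.9, 0.3, 3.5]
finger_gap: 0.0132
```

```bash
python3 - <<'E'
from h import *
s=get_state(); p=read_camera('wrist'); save(p,'w3'); print(s['clock'],s['tcp_pos'],s['finger_gap'],s['wrist_force'],s['ft_torque'])
E
```

```text
5.4 [ 0.55117662 -0.08711887  0.09896724] 0.013193142570137057 [3.90202822 0.25936103 3.5233069 ] [ 0.1441809  -0.76522113 -0.02231103]
```

View pics/w3.png

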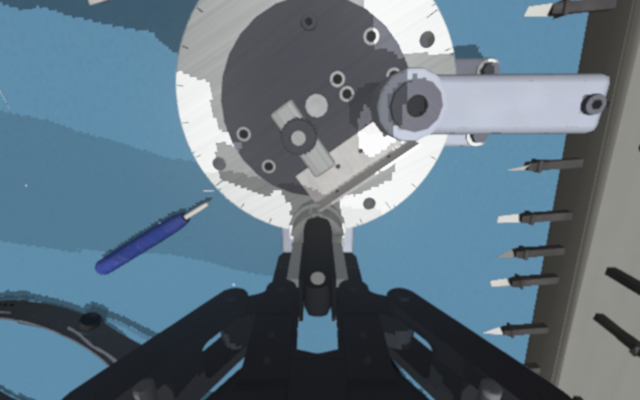

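>>> send_rows --deltas '[[[0.15,0.05,0,0,0,0],[0.15,0.05,0,0,0,0],[0.15,0.05,-0.3,0,0,0],[0.15,0.05,-0.5,0,0,0],[0.15,0.05,-0.5,0,0,0],[0.15,0.05,-0.5,0,0,0]]]' --jaw -0.3

```text
clock: 6.05
tcp_pos: [0.5513, -0.0864, 0.093]
orientation: [-0.0, 0.737, 0.676, -0.0]
wrist_force: [0.4, -0.3, 0.3]
finger_gap: 0.0298
```

>>> send_rows --deltas '[[[0,0,0,0,0,0],[0,0,0,0,0,0],[0,0,0,0,0,0],[0,0,0,0,0,0],[0,0,0,0,0,0]]]' --jaw -1

```text
clock: 6.55
tcp_pos: [0.5515, -0.0865, 0.0935]
orientation: [0.0, 0.737, 0.676, -0.0]
wrist_force: [-2.9, 0.7, 2.4]
finger_gap: 0.013
```

>>> send_rows --deltas '[[[0,0,0.15,0,0,0],[0,0,0.3,0,0,0],[0,0,0.3,0,0,0],[0,0,0.3,0,0,0]]]'

```text
clock: 6.95
tcp_pos: [0.5513, -0.0864, 0.0955]
orientation: [-0.0, 0.737, 0.676, -0.0]
wrist_force: [1.7, -0.7, -10.6]
finger_gap: 0.0134
```

>>> send_rows --deltas '[[[0,0,0.15,0,0,0],[0,0,0.3,0,0,0],[0,0,0.35,0,0,0],[0,0,0.35,0,0,0],[0,0,0.35,0,0,0]]]'

```text
clock: 7.45
tcp_pos: [0.5514, -0.0864, 0.0997]
orientation: [-0.0, 0.737, 0.676, -0.0]
wrist_force: [1.9, -1.1, -11.8]
finger_gap: 0.0132
```

```bash
python3 - <<'E'
from h import *
s=get_state();print(s['tcp_pos'],s['wrist_force'],s['joint_pos'])
p=read_camera('top'); save(p,'t4');b=silhouettes(p,'t_bar'); print([x['conf'] for x in b])
p=read_camera('scene'); im=p['img'][140:220,270:390,::-1]; cv2.imwrite('pics/s4.png',cv2.resize(im,None,fx=6,fy=6,interpolation=cv2.INTER_CUBIC))
E
```

```text
[ 0.55136197 -0.08636054  0.09972643] [  1.86576286  -1.10020311 -11.7993012 ] [-2.99199528e-01  3.54636225e-01 -2.28315907e-01  9.88302164e-01
 -2.28692161e-05  1.35884543e+00]
[0.46]
```

View pics/s4.png

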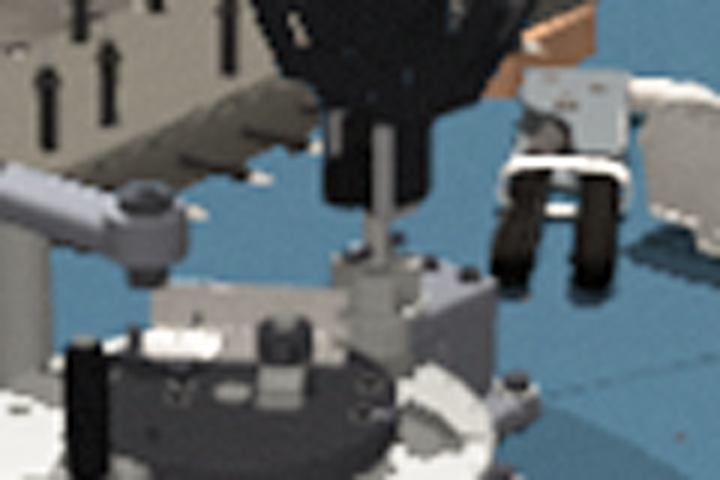

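>>> send_rows --deltas '[[[0,0,-0.05,0,0,3],[0,0,-0.05,0,0,8],[0,0,-0.05,0,0,14],[0,0,-0.05,0,0,20],[0,0,-0.05,0,0,25],[0,0,-0.05,0,0,30],[0,0,-0.05,0,0,30]]]'

```text
clock: 8.3
tcp_pos: [0.5514, -0.0864, 0.0992]
orientation: [-0.0, 0.537, 0.843, -0.0]
wrist_force: [0.6, -0.5, -11.2]
finger_gap: 0.0132
```

```bash
python3 - <<'E'
from h import *
s=get_state();R=q2R(s['orientation']);print(s['tcp_pos'],s['wrist_force'],s['ft_torque'],s['joint_pos'],s['finger_gap'],np.degrees(np.arctan2(R[1,1],R[0,1])))
p=read_camera('wrist'); save(p,'w5')
E
```

```text
[ 0.55135569 -0.08639471  0.09923046] [  0.57196389  -0.48897641 -11.17007768] [-0.22842904 -0.14261039  0.00605711] [-2.99264316e-01  3.55063991e-01 -2.29013105e-01  9.87194179e-01
 -1.86034222e-05  8.34986686e-01] 0.01319770974940821 25.01220812576735
```

View pics/w5.png

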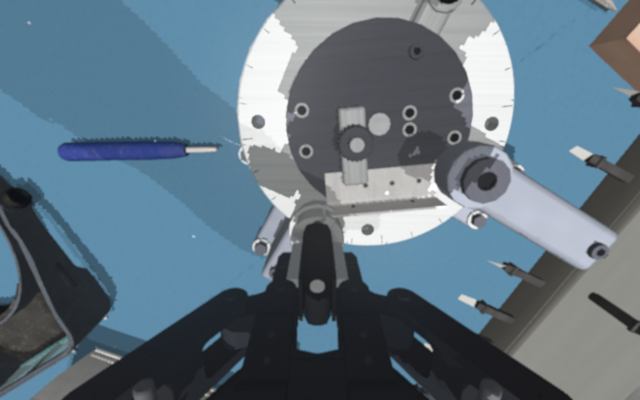

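>>> send_rows --deltas '[[[0,0,0,0,0,4],[0,0,0,0,0,10],[0,0,0,0,0,16],[0,0,0,0,0,22],[0,0,0,0,0,28],[0,0,0,0,0,34],[0,0,0,0,0,40],[0,0,0,0,0,46],[0,0,0,0,0,52],[0,0,0,0,0,57],[0,0,0,0,0,60],[0,0,0,0,0,60]]]'

```text
clock: 9.55
tcp_pos: [0.5513, -0.0864, 0.0992]
orientation: [-0.0, 0.044, 0.999, 0.0]
wrist_force: [0.3, -1.5, -12.3]
finger_gap: 0.0137
```

```bash
python3 - <<'E'
from h import *
s=get_state();R=q2R(s['orientation']);print(s['tcp_pos'],s['wrist_force'],s['ft_torque'],s['joint_pos'][5],s['finger_gap'],np.degrees(np.arctan2(R[1,1],R[0,1])))
p=read_camera('wrist'); save(p,'w6')
E
```

```text
[ 0.55130574 -0.08644907  0.09919874] [  0.31614883  -1.54426233 -12.31726614] [-0.25422937 -0.07915677  0.0203762 ] -0.21033299535853925 0.01371800532026573 84.9010848591862
```

View pics/w6.png

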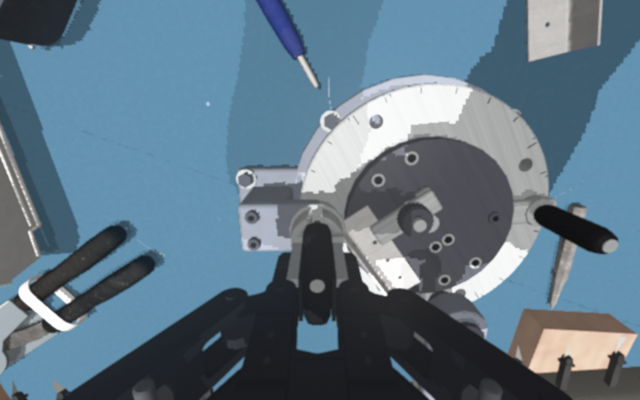

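>>> send_rows --deltas '[[[0,0,-0.15,0,0,0],[0,0,-0.35,0,0,0],[0,0,-0.55,0,0,0],[0,0,-0.7,0,0,0],[0,0,-0.7,0,0,0],[0,0,-0.7,0,0,0]]]'

```text
clock: 10.2
tcp_pos: [0.5514, -0.0865, 0.0922]
orientation: [-0.0, 0.044, 0.999, 0.0]
wrist_force: [-2.9, -1.4, -10.0]
finger_gap: 0.0133
```

>>> send_rows --deltas '[[[0,0,-0.1,0,0,0],[0,0,-0.15,0,0,0],[0,0,-0.15,0,0,0],[0,0,-0.15,0,0,0]]]'

```text
clock: 10.6
tcp_pos: [0.5515, -0.0864, 0.0908]
orientation: [-0.0, 0.044, 0.999, 0.0]
wrist_force: [-2.0, -0.0, -9.6]
finger_gap: 0.0133
```

>>> send_rows --deltas '[[[0,0,-0.1,0,0,0],[0,0,-0.1,0,0,0],[0,0,-0.1,0,0,0]]]'

```text
clock: 10.9
tcp_pos: [0.5516, -0.0865, 0.0902]
orientation: [0.0, 0.044, 0.999, -0.0]
wrist_force: [-5.2, -0.4, -4.2]
finger_gap: 0.0135
```

>>> send_rows --deltas '[[[0,0,0,0,0,0],[0,0,0,0,0,0],[0,0,0,0,0,0],[0,0,1,0,0,0],[0,0,3,0,0,0],[0,0,5,0,0,0],[0,0,7,0,0,0],[0,0,7,0,0,0]]]' --jaw 0

```text
clock: 11.7
tcp_pos: [0.5541, -0.0871, 0.1638]
orientation: [0.003, 0.044, 0.999, -0.001]
wrist_force: [0.9, 0.0, -0.1]
finger_gap: 0.0423
```

```bash
python3 - <<'E'
from h import *
s=get_state();print(s['clock'],s['tcp_pos'],s['wrist_force'],s['joint_pos'])
p=read_camera('wrist'); save(p,'w7')
r=silhouettes(p,'t_bar')
for x in r[:1]:
    m=cloud(p,x['mask'],s); print(x['conf'],np.percentile(m[:,2],[50,95,99]),cv2.minAreaRect((m[m[:,2]>.105][:,:2]*1000).astype(np.float32)))
p=read_camera('scene'); im=p['img'][140:250,240:390,::-1]; cv2.imwrite('pics/s7.png',cv2.resize(im,None,fx=5,fy=5,interpolation=cv2.INTER_CUBIC))
E
```

```text
11.7 [ 0.55412253 -0.08710639  0.16383958] [ 0.87529915  0.00439923 -0.07409849] [-2.99163867e-01  3.08511447e-01 -1.27871207e-01  1.12733197e+00
  2.47534449e-04 -2.11965395e-01]
0.88 [0.11511144 0.11680808 0.11726111] ((549.9931640625, -88.5869369506836), (13.562725067138672, 50.61017990112305), 85.3332748413086)
```

View pics/w7.png

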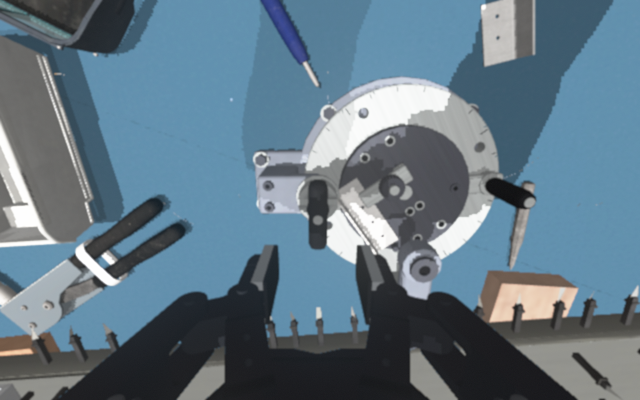

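View pics/s7.png

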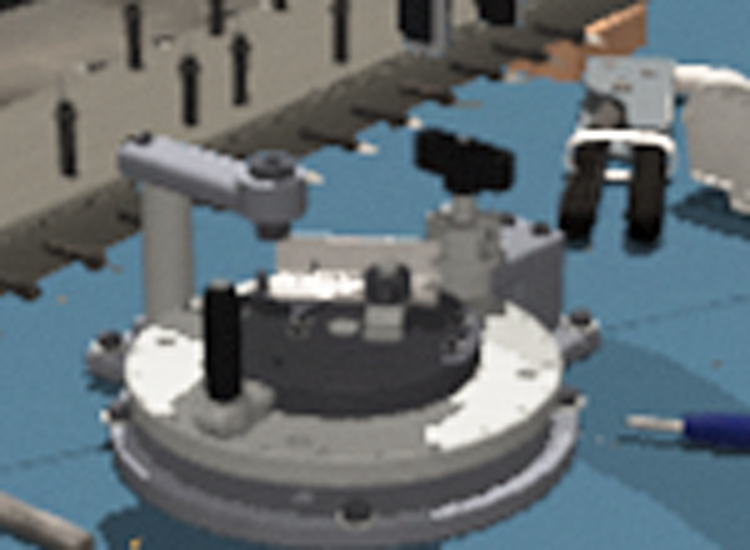

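>>> send_rows --deltas '[[[0.05,0.8,0,0,0,-5],[0.1,2,0,0,0,-12],[0.1,3.5,0,0,0,-20],[0.1,5,0,0,0,-28],[0.1,6.5,0,0,0,-36],[0.2,8,0,0,0,-44],[0.2,9.5,0,0,0,-52],[0.2,11.2,0,0,0,-60],[0.3,13,0,0,0,-68],[0.3,14.6,0,0,0,-76],[0.3,15.6,0,0,0,-82],[0.3,15.9,0,0,0,-84]]]'

```text
clock: 13.05
tcp_pos: [0.5537, 0.0737, 0.1584]
orientation: [-0.001, 0.701, 0.713, -0.001]
wrist_force: [0.4, 0.1, 0.5]
finger_gap: 0.0426
```

>>> send_rows --deltas '[[[0,0,0,0,0,0],[0,0,0,0,0,0]]]'

```text
clock: 13.25
tcp_pos: [0.5542, 0.0725, 0.159]
orientation: [-0.0, 0.701, 0.714, -0.001]
wrist_force: [-0.4, -0.5, 0.2]
finger_gap: 0.0428
```

```bash
python3 - <<'E'
from h import *
s=get_state();R=q2R(s['orientation']);print(s['clock'],s['tcp_pos'],s['wrist_force'],s['joint_pos'],np.degrees(np.arctan2(R[1,1],R[0,1])))
p=read_camera('wrist'); save(p,'w8')
m=cloud(p,None,s); k=m[(np.hypot(m[:,0]-.5545,m[:,1]-.073)<.02)&(m[:,2]>.06)&(m[:,2]<.11)]
print(len(k),k.max(0),k.min(0),k[k[:,2]>.092][:,:2].mean(0)); print(cv2.minEnclosingCircle((k[k[:,2]>.08][:,:2]*1000).astype(np.float32)))
E
```

```text
13.25 [0.55415107 0.07252091 0.15896945] [-0.35136108 -0.46976265  0.18118702] [-1.34579502e-02  3.14410169e-01 -1.31927190e-01  1.12583811e+00
 -9.37615148e-05  1.53881068e+00] 1.0615603626759151
540 [0.56492394 0.08033027 0.10304839] [0.54905484 0.06582076 0.06001025] [0.55693508 0.07390369]
((556.9102783203125, 72.27722930908203), 8.05469799041748)
```

View pics/w8.png

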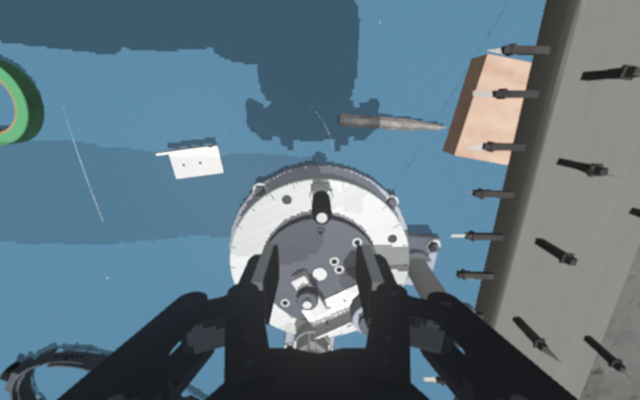

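>>> send_rows --deltas '[[[0.12,0.05,-1,0,0,0],[0.24,0.07,-3,0,0,0],[0.24,0.07,-5,0,0,0],[0.24,0.07,-7,0,0,0],[0.24,0.07,-8.5,0,0,0],[0.24,0.07,-9.3,0,0,0],[0.24,0.07,-9.3,0,0,0],[0.24,0.07,-9.3,0,0,0]]]'

```text
clock: 14.1
tcp_pos: [0.5573, 0.0731, 0.067]
orientation: [0.0, 0.701, 0.713, 0.0]
wrist_force: [0.5, -0.5, -0.9]
finger_gap: 0.0426
```

>>> send_rows --deltas '[[[0,0,0,0,0,0],[0,0,0,0,0,0],[0,0,0,0,0,0],[0,0,0,0,0,0],[0,0,0,0,0,0],[0,0,0,0,0,0]]]' --jaw -1 --force 25

```text
clock: 14.7
tcp_pos: [0.5578, 0.0732, 0.0678]
orientation: [0.001, 0.701, 0.713, 0.001]
wrist_force: [-0.6, -0.4, 5.7]
finger_gap: 0.0151
```

```bash
python3 - <<'E'
from h import *
s=get_state();print(s['clock'],s['tcp_pos'],s['wrist_force'],s['ft_torque'],s['finger_gap'])
th0=91
A=np.array([.558,-.0068]);f=lambda t:A+.08*np.array([np.cos(np.radians(t)),np.sin(np.radians(t))])
for t in range(91,160,4): print(t-th0,((f(t)-f(th0))*100).round(2))
E
```

```text
14.7 [0.5578219  0.07322832 0.06781676] [-0.62227408 -0.38913249  5.67434306] [-0.02045848  0.13824092 -0.04013498] 0.015107630916115725
0 [0. 0.]
4 [-0.56 -0.03]
8 [-1.11 -0.1 ]
12 [-1.66 -0.2 ]
16 [-2.2  -0.35]
20 [-2.73 -0.53]
24 [-3.24 -0.75]
28 [-3.74 -1.  ]
32 [-4.22 -1.29]
36 [-4.67 -1.61]
40 [-5.11 -1.96]
44 [-5.52 -2.34]
48 [-5.9  -2.75]
52 [-6.25 -3.18]
56 [-6.57 -3.64]
60 [-6.86 -4.12]
64 [-7.11 -4.62]
68 [-7.33 -5.13]
```

>>> send_rows --deltas '[[[-0.28,-0.01,0,0,0,2],[-0.84,-0.05,0,0,0,6],[-1.4,-0.14,0,0,0,10],[-1.93,-0.27,0,0,0,14],[-2.47,-0.44,0,0,0,18],[-2.98,-0.64,0,0,0,22],[-3.49,-0.87,0,0,0,26],[-3.98,-1.14,0,0,0,30],[-4.45,-1.45,0,0,0,34],[-4.67,-1.61,0,0,0,36],[-4.67,-1.61,0,0,0,36]]]'

```text
clock: 15.8
tcp_pos: [0.5108, 0.0578, 0.0678]
orientation: [0.0, 0.446, 0.895, 0.001]
wrist_force: [-1.9, 3.4, 7.3]
finger_gap: 0.0151
```

```bash
cat > chk.py <<'E'
from h import *
import sys
s=get_state();R=q2R(s['orientation']);t=s['tcp_pos'];d=t[:2]-np.array([.558,-.0068])
print(s['clock'],t,'F',s['wrist_force'],s['finger_gap'],'toolY',np.degrees(np.arctan2(R[1,1],R[0,1])).round(2),'th',np.degrees(np.arctan2(d[1],d[0])).round(2),np.hypot(*d).round(4))
th=np.arctan2(d[1],d[0]);F=s['wrist_force'];print('tang F',-F[0]*np.sin(th)+F[1]*np.cos(th),'rad F',F[0]*np.cos(th)+F[1]*np.sin(th))
p=read_camera('top'); save(p,sys.argv[1])
r=silhouettes(p,'t_bar')
for x in r[:1]:
    m=cloud(p,x['mask']); print('bar',round(x['conf'],2),np.percentile(m[:,2],[50,80,95]))
E
python3 chk.py t9
```

```text
15.8 [0.51080759 0.05781173 0.06777133] F [-1.90864098  3.39612392  7.27790699] 0.015067616300872149 toolY 37.06 th 126.14 0.08
tang F -0.46181860307943734 rad F 3.868241419790098
bar 0.49 [0.1161317  0.11743216 0.1188015 ]
```

View pics/t9.png

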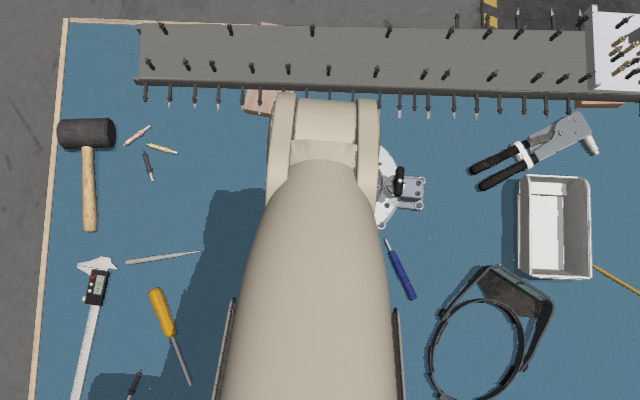

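```bash
python3 - <<'E'
import numpy as np
f=lambda t:8*np.array([np.cos(np.radians(t)),np.sin(np.radians(t))])
for a,L in [(126,[2,4,6,8,10,12,14,16]),(142,range(1,15))]:
    for t in L: print(a,t,(f(a+t)-f(a)).round(2))
E
```

```text
126 2 [-0.22 -0.17]
126 4 [-0.44 -0.34]
126 6 [-0.65 -0.53]
126 8 [-0.85 -0.72]
126 10 [-1.05 -0.91]
126 12 [-1.24 -1.12]
126 14 [-1.43 -1.33]
126 16 [-1.6  -1.55]
142 1 [-0.08 -0.11]
142 2 [-0.17 -0.22]
142 3 [-0.25 -0.34]
142 4 [-0.33 -0.45]
142 5 [-0.41 -0.57]
142 6 [-0.48 -0.69]
142 7 [-0.55 -0.8 ]
142 8 [-0.62 -0.93]
142 9 [-0.69 -1.05]
142 10 [-0.76 -1.17]
142 11 [-0.82 -1.29]
142 12 [-0.89 -1.42]
142 13 [-0.95 -1.54]
142 14 [-1.   -1.67]
```

>>> send_rows --deltas '[[[-0.22,-0.17,0,0,0,2],[-0.44,-0.34,0,0,0,4],[-0.65,-0.53,0,0,0,6],[-0.85,-0.72,0,0,0,8],[-1.05,-0.91,0,0,0,10],[-1.24,-1.12,0,0,0,12],[-1.43,-1.33,0,0,0,14],[-1.6,-1.55,0,0,0,16],[-1.6,-1.55,0,0,0,16]]]'

```text
clock: 16.8
tcp_pos: [0.4947, 0.0421, 0.0678]
orientation: [0.0, 0.317, 0.948, 0.001]
wrist_force: [-2.3, 1.0, 8.6]
finger_gap: 0.0148
```

```bash
python3 chk.py t10
```

```text
16.8 [0.49465094 0.04212575 0.06777103] F [-2.32663311  0.95584757  8.57901389] 0.01480915727306055 toolY 53.06 th 142.32 0.08
tang F 0.6656474179447424 rad F 2.425650364019341
bar 0.68 [0.11622654 0.11748603 0.11910978]
```

>>> send_rows --deltas '[[[-0.04,-0.055,0,0,0,0.5],[-0.08,-0.11,0,0,0,1],[-0.125,-0.165,0,0,0,1.5],[-0.17,-0.22,0,0,0,2],[-0.21,-0.28,0,0,0,2.5],[-0.25,-0.34,0,0,0,3],[-0.29,-0.395,0,0,0,3.5],[-0.33,-0.45,0,0,0,4],[-0.33,-0.45,0,0,0,4]]]'

```text
clock: 17.8
tcp_pos: [0.4916, 0.0379, 0.0678]
orientation: [0.001, 0.284, 0.959, 0.001]
wrist_force: [-0.8, 4.3, 7.9]
finger_gap: 0.0153
```

```bash
python3 chk.py t11;python3 - <<'E'
import numpy as np
f=lambda t:8*np.array([np.cos(np.radians(t)),np.sin(np.radians(t))])
for a,L in [(146.3,np.arange(.3,6,.3))]:
    for t in L: print(a,t.round(2),(f(a+t)-f(a)).round(3))
E
```

```text
17.8 [0.49163108 0.03793369 0.06776124] F [-0.82008315  4.29693722  7.87282193] 0.015287407216546978 toolY 57.03 th 146.02 0.08
tang F -3.104782097879405 rad F 3.081644683449822
146.3 0.3 [-0.023 -0.035]
146.3 0.6 [-0.046 -0.07 ]
146.3 0.9 [-0.069 -0.105]
146.3 1.2 [-0.091 -0.14 ]
146.3 1.5 [-0.114 -0.176]
146.3 1.8 [-0.136 -0.211]
146.3 2.1 [-0.158 -0.247]
146.3 2.4 [-0.18  -0.283]
146.3 2.7 [-0.202 -0.318]
146.3 3.0 [-0.223 -0.354]
146.3 3.3 [-0.244 -0.39 ]
146.3 3.6 [-0.266 -0.427]
146.3 3.9 [-0.286 -0.463]
146.3 4.2 [-0.307 -0.499]
146.3 4.5 [-0.328 -0.536]
146.3 4.8 [-0.348 -0.572]
146.3 5.1 [-0.368 -0.609]
146.3 5.4 [-0.388 -0.646]
146.3 5.7 [-0.408 -0.683]
```

>>> send_rows --deltas '[[[-0.023,-0.035,0,0,0,0.3],[-0.046,-0.07,0,0,0,0.6],[-0.07,-0.105,0,0,0,0.9],[-0.09,-0.14,0,0,0,1.2],[-0.114,-0.176,0,0,0,1.5],[-0.136,-0.21,0,0,0,1.8],[-0.136,-0.21,0,0,0,1.8]]]'

```text
clock: 18.6
tcp_pos: [0.4898, 0.0351, 0.0677]
orientation: [0.0, 0.269, 0.963, 0.0]
wrist_force: [-2.8, -0.7, 9.7]
finger_gap: 0.0151
```

```bash
python3 chk.py t12; python3 - <<'E'
import cv2
im=cv2.imread('pics/t12.png')[130:240,340:450]; cv2.imwrite('pics/t12c.png',cv2.resize(im,None,fx=5,fy=5,interpolation=cv2.INTER_CUBIC))
E
```

```text
18.6 [0.48979902 0.03514489 0.06773929] F [-2.81587642 -0.73991174  9.67933337] 0.015118973038657266 toolY 58.82 th 148.41 0.0801
tang F 2.1054120290704303 rad F 2.010937485999153
```

View pics/t12c.png

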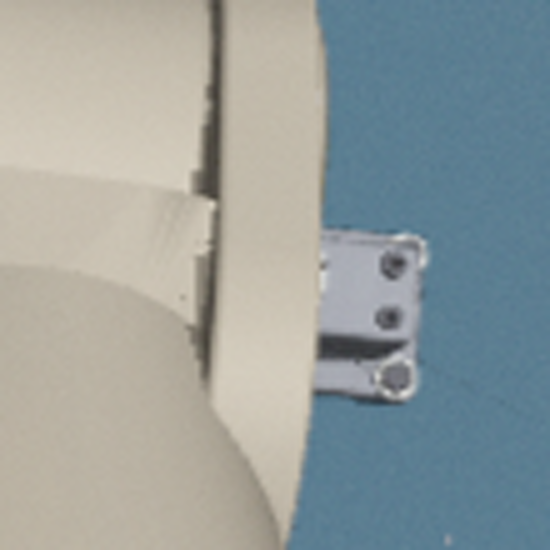

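```bash
cat > chk2.py <<'E'
from h import *
import sys
s=get_state();R=q2R(s['orientation']);t=s['tcp_pos'];d=t[:2]-np.array([.558,-.0068])
th=np.arctan2(d[1],d[0]);F=s['wrist_force']
print(s['clock'],t.round(4),'th',np.degrees(th).round(2),'tang F',-F[0]*np.sin(th)+F[1]*np.cos(th),'rad F',F[0]*np.cos(th)+F[1]*np.sin(th),F.round(1))
for n in ['scene','wrist']:
    p=read_camera(n); save(p,n+sys.argv[1])
    r=silhouettes(p,'t_bar')
    for x in r[:1]:
        m=cloud(p,x['mask'],s); print(n,'bar',round(x['conf'],2),x['box'],len(m),np.percentile(m[:,2],[10,50,80,95]).round(4))
im=cv2.imread('pics/scene'+sys.argv[1]+'.png')[140:250,240:390]; cv2.imwrite('pics/scene'+sys.argv[1]+'c.png',cv2.resize(im,None,fx=5,fy=5,interpolation=cv2.INTER_CUBIC))
E
python3 chk2.py 12
```

```text
18.7 [0.4897 0.0351 0.0677] th 148.48 tang F 1.2859199373358363 rad F 3.4330750194787476 [-3.6  0.7  9.3]
```

View pics/scene12c.png

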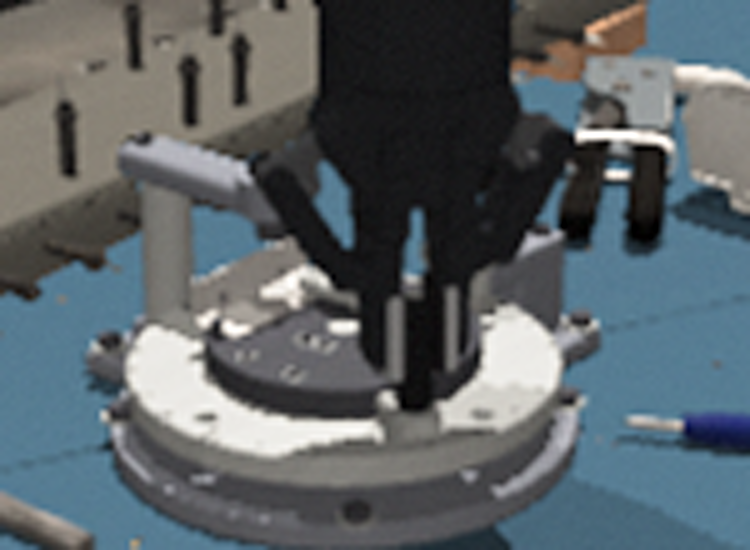

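View pics/wrist12.png

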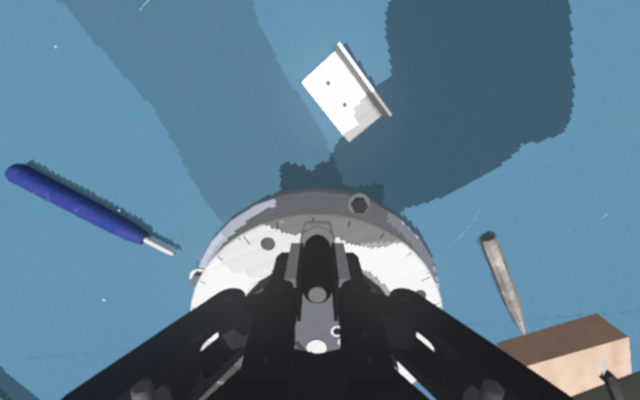

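>>> send_rows --deltas '[[[-0.022,-0.036,0,0,0,0.3],[-0.044,-0.072,0,0,0,0.6],[-0.066,-0.108,0,0,0,0.9],[-0.066,-0.108,0,0,0,0.9]]]'

```text
clock: 19.3
tcp_pos: [0.4889, 0.0334, 0.0677]
orientation: [0.0, 0.261, 0.965, -0.001]
wrist_force: [-4.4, -2.8, 11.0]
finger_gap: 0.015
```

>>> send_rows --deltas '[[[-0.022,-0.036,0,0,0,0.3],[-0.044,-0.072,0,0,0,0.6],[-0.044,-0.072,0,0,0,0.6]]]'

```text
clock: 19.6
tcp_pos: [0.4885, 0.0329, 0.0677]
orientation: [0.0, 0.256, 0.967, -0.0]
wrist_force: [-3.3, -0.2, 9.3]
finger_gap: 0.015
```

```bash
python3 chk2.py 13
```

```text
19.6 [0.4885 0.0329 0.0677] th 150.23 tang F 1.8345715542013594 rad F 2.796741512874439 [-3.3 -0.2  9.3]
```

>>> send_rows --deltas '[[[-0.022,-0.036,0,0,0,0.3],[-0.044,-0.072,0,0,0,0.6],[-0.044,-0.072,0,0,0,0.6]]]'

```text
clock: 20.1
tcp_pos: [0.4885, 0.0327, 0.0677]
orientation: [0.001, 0.251, 0.968, 0.0]
wrist_force: [-1.7, 0.5, 8.1]
finger_gap: 0.015
```

```bash
python3 chk2.py 14
```

```text
20.1 [0.4885 0.0327 0.0677] th 150.4 tang F 0.40884901733931145 rad F 1.6889088749294365 [-1.7  0.5  8.1]
wrist bar 0.63 [316.6, 296.5, 251.0, 174.4] 15035 [0.0367 0.038  0.0517 0.0947]
```

>>> send_rows --deltas '[[[-0.022,-0.036,0,0,0,0.3],[-0.044,-0.072,0,0,0,0.6],[-0.044,-0.072,0,0,0,0.6]]]'

```text
clock: 20.6
tcp_pos: [0.4882, 0.0323, 0.0678]
orientation: [0.001, 0.246, 0.969, 0.001]
wrist_force: [-1.4, 2.6, 7.6]
finger_gap: 0.0154
```

```bash
python3 chk2.py 15
```

```text
20.6 [0.4882 0.0323 0.0678] th 150.76 tang F -1.5721037824703947 rad F 2.468393073351238 [-1.4  2.6  7.6]
```

>>> send_rows --deltas '[[[-0.02,-0.036,0,0,0,0.3],[-0.04,-0.072,0,0,0,0.6],[-0.04,-0.072,0,0,0,0.6]]]'

```text
clock: 21.1
tcp_pos: [0.4878, 0.0316, 0.0678]
orientation: [0.001, 0.241, 0.971, 0.001]
wrist_force: [-1.7, 2.3, 7.9]
finger_gap: 0.0155
```

```bash
python3 chk2.py 16
```

```text
21.1 [0.4878 0.0316 0.0678] th 151.35 tang F -1.2372671982905903 rad F 2.5972190909749258 [-1.7  2.3  7.9]
```

>>> send_rows --deltas '[[[-0.02,-0.036,0,0,0,0.3],[-0.04,-0.072,0,0,0,0.6],[-0.04,-0.072,0,0,0,0.6]]]'

```text
clock: 21.6
tcp_pos: [0.4874, 0.0308, 0.0678]
orientation: [0.001, 0.236, 0.972, 0.001]
wrist_force: [-1.2, 3.3, 8.4]
finger_gap: 0.0151
```

```bash
python3 chk2.py 17
```

```text
21.6 [0.4874 0.0308 0.0678] th 151.93 tang F -2.362683265409152 rad F 2.6178279949319014 [-1.2  3.3  8.4]
```

>>> send_rows --deltas '[[[-0.02,-0.036,0,0,0,0.3],[-0.04,-0.072,0,0,0,0.6],[-0.04,-0.072,0,0,0,0.6]]]'

```text
clock: 22.1
tcp_pos: [0.4872, 0.0305, 0.0677]
orientation: [0.001, 0.231, 0.973, 0.001]
wrist_force: [0.0, 4.6, 7.1]
finger_gap: 0.015
```

```bash
python3 chk2.py 18
```

```text
22.1 [0.4872 0.0305 0.0677] th 152.18 tang F -4.096242320187175 rad F 2.135086560583838 [0.  4.6 7.1]
```

>>> send_rows --deltas '[[[-0.02,-0.036,0,0,0,0.3],[-0.04,-0.072,0,0,0,0.6],[-0.04,-0.072,0,0,0,0.6]]]'

```text
clock: 22.6
tcp_pos: [0.4872, 0.0303, 0.0677]
orientation: [0.001, 0.226, 0.974, 0.002]
wrist_force: [0.7, 6.4, 7.0]
finger_gap: 0.0151
```

```bash
python3 chk2.py 19
```

```text
22.6 [0.4872 0.0303 0.0677] th 152.34 tang F -5.955936009140357 rad F 2.359774419703868 [0.7 6.4 7. ]
```

>>> send_rows --deltas '[[[0.04,0.07,0,0,0,-0.6],[0.07,0.12,0,0,0,-1],[0.07,0.12,0,0,0,-1]]]'

```text
clock: 23.1
tcp_pos: [0.4873, 0.0307, 0.0678]
orientation: [0.001, 0.234, 0.972, 0.001]
wrist_force: [-1.7, 2.8, 7.0]
finger_gap: 0.0151
```

>>> send_rows --deltas '[[[0,0,0,0,0,0],[0,0,0,0,0,0],[0,0,0,0,0,0],[0,0,0,0,0,0],[0,0,2,0,0,0],[0,0,5,0,0,0],[0,0,9,0,0,0],[-1,2,13,0,0,0],[-3,5,16,0,0,0],[-5,9,17,0,0,0],[-7,13,17,0,0,0],[-8,15,17,0,0,0]]]' --jaw 0

```text
clock: 24.3
tcp_pos: [0.4054, 0.1822, 0.2375]
orientation: [0.0, 0.233, 0.972, 0.001]
wrist_force: [0.8, -1.1, 0.2]
finger_gap: 0.0427
```

```bash
cat > fin.py <<'E'
from h import *
import sys
k=sys.argv[1]
s=get_state();print(s['clock'],s['tcp_pos'],s['wrist_force'],s['qvel'].round(3))
p=read_camera('top'); save(p,'top'+k)
r=silhouettes(p,'t_bar')
for x in r[:1]:
    m=cloud(p,x['mask']); print('top bar',round(x['conf'],2),len(m),np.percentile(m[:,2],[50,80,95]).round(4),cv2.minAreaRect((m[m[:,2]>.103][:,:2]*1000).astype(np.float32)))
c=cloud(p); m=c[(abs(c[:,0]-.549)<.02)&(abs(c[:,1]+.0865)<.02)&(c[:,2]>.09)]; print('cloud top', len(m), np.percentile(m[:,2],[50,80,95]).round(4))
p=read_camera('scene'); save(p,'scene'+k)
m=cloud(p);m=m[(abs(m[:,0]-.551)<.04)&(abs(m[:,1]+.0865)<.03)&(m[:,2]>.09)]; print('scene cloud',len(m),np.percentile(m[:,2],[5,50,95,99]).round(4))
im=p['img'][140:250,240:390,::-1]; cv2.imwrite('pics/scene'+k+'c.png',cv2.resize(im,None,fx=5,fy=5,interpolation=cv2.INTER_CUBIC))
E
python3 fin.py 20
```

```text
24.3 [0.40537555 0.18218435 0.23752793] [ 0.82536359 -1.06070052  0.18808313] [ 0.466 -0.011 -0.035 -0.017 -0.021  0.458]
top bar 0.7 216 [0.1086 0.1103 0.1113] ((549.9443359375, -86.0384521484375), (13.325623512268066, 51.05539321899414), 83.58605194091797)
cloud top 208 [0.1084 0.1103 0.1112]
scene cloud 192 [0.0929 0.1038 0.1117 0.1124]
```

View pics/scene20c.png

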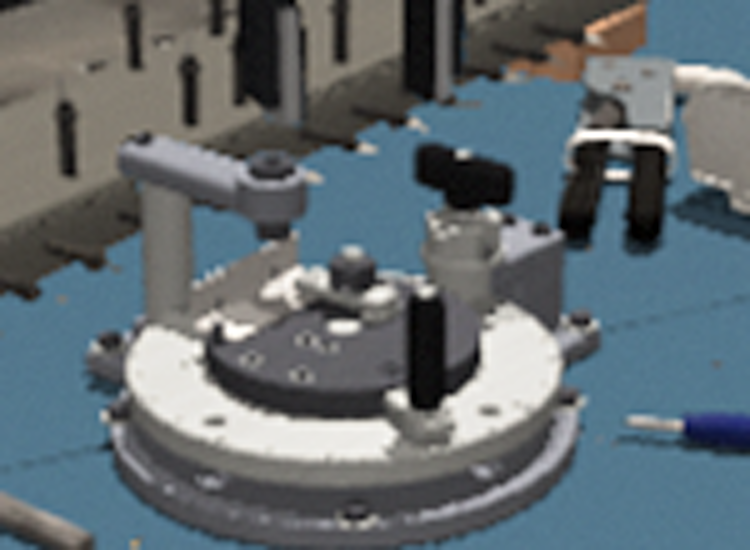

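View pics/top20.png

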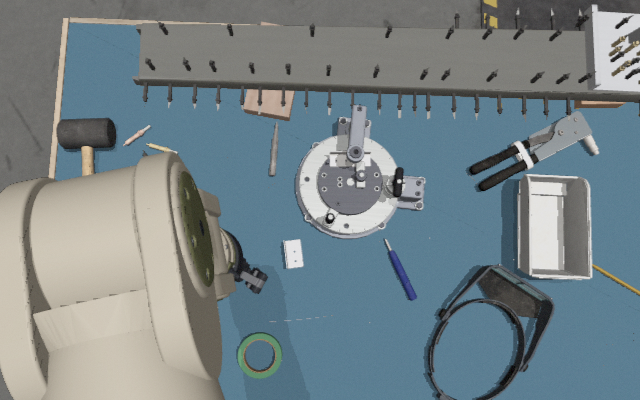

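>>> send_rows --deltas '[[[0,0,0,0,0,0],[0,0,0,0,0,0],[0,0,0,0,0,0]]]'

```text
clock: 24.75
tcp_pos: [0.4073, 0.1792, 0.2366]
orientation: [-0.0, 0.235, 0.972, -0.0]
wrist_force: [-0.2, -0.8, -0.3]
finger_gap: 0.0429
```

```bash
python3 fin.py 21; python3 - <<'E'
from h import *
print(hand_in())
E
```

```text
24.75 [0.40730747 0.1792237  0.23660064] [-0.16739008 -0.83729962 -0.31572768] [0.002 0.    0.002 0.001 0.    0.001]
top bar 0.71 240 [0.1082 0.11   0.1116] ((548.1346435546875, -86.22311401367188), (14.468369483947754, 48.96290588378906), 86.177001953125)
cloud top 208 [0.1084 0.1101 0.1116]
scene cloud 191 [0.093  0.104  0.112  0.1129]
the job is handed in; nothing more can be done
None
```

The table is indexed and locked, and the job is handed in at about 25 s of the 61 s allowed.

**Plunger:** I lifted the T-handle about 6 mm. The pull was about 12 N at most, which fits the spring alone with no contact at the upper stop. I turned it a quarter turn counter-clockwise and let it down until the pin rode on the ring.

**Table:** I swung it counter-clockwise by the gripped post, about 61°, with small steps near the end. It stopped against the pin with about 6 N along the swing. I then backed off into the play, let go and moved the arm clear.

**Last checks:**
- The bar lies along the fixture's x.
- By the top camera's median reading, its top sits about 7.5–8 mm below riding height and about 10.5 mm below parked. That matches the pin fully home (7.5 mm and 11 mm expected).
- The clip stands under the drill guide in the last pictures, and the loose clip, deburring tool and punch look unmoved.

**Not confirmed or in disagreement:**
- The arm hid the bar while the pin dropped, so I felt the drop through the force and saw it only after letting go.
- The top camera read about 2 mm low in x compared with the wrist camera. I went by the wrist camera.
- The first grip on the bar sat too high, so I took it again 5 mm lower before lifting.

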